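# Sweep the bed plate clean and wedge up the bearing pedestal

### The job

Pick up the steel wedge by its lug and use it to sweep the three metal chips off the bed plate, without touching the chips with the fingers. Then lay the wedge flat on the plate and push its thin end into the notch under the bearing pedestal until the pedestal is just lifted off the plate, about 4 mm, carried by the wedge alone. Finish there still gripping the wedge in place so that a shim could be slipped in, and leave the other things on the bench alone.

Things in the scene. Friction and masses are not known exactly. Their poses are not given: they have to be found in the camera images.
- bed_plate: fixed dark steel plate, 200 (x) x 160 (y) x 12 mm thick, on the bench. Origin: centre of its underside; +x points away from the robot (within 0.3 rad) to the end with the pedestal. The bare landing before the pedestal runs from x -100 to +15 mm. Two 10 mm studs at x 50, y +-50 mm guide the pedestal and end 64 mm above the bench.
- notch_mouth (a point): on the plate's top face, in the middle of the mouth of the notch under the pedestal: plate-frame x +15, y 0, z 12 mm; axes as the plate's, +x leads into the notch
- pedestal_sole (a point): grey shaft-bearing pedestal, 0.6 kg, 70 (x) x 130 (y) x 88 mm high, on the far half of the plate; it can only rise on the studs. A straight notch 42 mm wide, 8 mm high runs under it along x between its two feet; the wedge enters from the robot's side. Point: centre of its underside (plate-frame x 50, y 0, z 12 mm when seated), axes as the plate's, front face at x -35 mm
- pedestal (a joint): height of the pedestal above its seat on the plate, m: 0 seated, 0.012 the most; falls back by its own weight
- wedge: loose steel wedge, 0.22 kg, 28 mm wide, 110 mm long, lug at its thick end. Origin: underside, below the middle of the lug; +x points to its thin end. Lug 25 (x) x 24 (y) mm, 50 mm high. From x 12.5 mm the top slopes from 21 mm thick down to 4 mm at the tip (x 97.5 mm), 1 in 5; underside flat. It lies left or right of the plate, thin end away from the robot (within 0.4 rad).
- wood_block: loose softwood offcut, 50 x 85 x 40 mm, origin centre of underside; lies on the other side of the plate from the wedge; a bystander
- chip_1: steel turning chip, an open curl about 21 mm across and 7 mm high, 12 g, lying flat on the plate's landing; origin centre of its underside
- chip_2: steel turning chip, an open curl about 21 mm across and 7 mm high, 12 g, lying flat on the plate's landing; origin centre of its underside
- chip_3: steel turning chip, an open curl about 21 mm across and 7 mm high, 12 g, lying flat on the plate's landing; origin centre of its underside
- tape_measure: yellow tape measure, 38 x 82 x 67 mm; loose bystander on the bench
Things that resemble listed ones, but are neither listed nor needed, are in the scene too. What is meant by the wedge is not orange, and is the larger of those in its own colour.

How it is judged (in metres and radians):
On the way, in this order (a step that is already met when the one before it is completed fails the run):
1. all three chips are off the bed plate, swept with the wedge in the grip, the pedestal still seated ((height (world z) of chip_1 below 0.0105 m or y of chip_1 in the frame of bed_plate above 0.088 m or y of chip_1 in the frame of bed_plate below -0.088 m) and (height (world z) of chip_2 below 0.0105 m or y of chip_2 in the frame of bed_plate above 0.088 m or y of chip_2 in the frame of bed_plate below -0.088 m) and (height (world z) of chip_3 below 0.0105 m or y of chip_3 in the frame of bed_plate above 0.088 m or y of chip_3 in the frame of bed_plate below -0.088 m) and contact force between the fingers and wedge above 2 N and value of joint pedestal below 0.001 m), for 0.1 s.
2. the pedestal is lifted off the plate by the held wedge (value of joint pedestal between 0.0015 and 0.007 m and contact force between wedge and pedestal above 1 N and contact force between wedge and bed_plate above 0.5 N and contact force between the fingers and wedge above 2 N and angle between wedge's own z axis and vertical below 0.07 rad), for 0.2 s.
At the end, for the whole second after the job is handed in: The pedestal stands 1.5 to 7 mm above its seat and still, carried by the wedge (at least 1 N between them) and not by the robot; the wedge lies flat (within 0.07 rad) pressing on the bed plate (over 0.5 N) and is gripped by the fingers (over 2 N); all chips are off the plate (all of step 2 and velocity of joint pedestal below 0.01 m/s and contact force between each of the fingers, the arm and pedestal below 0.5 N and (height (world z) of chip_1 below 0.0105 m or y of chip_1 in the frame of bed_plate above 0.088 m or y of chip_1 in the frame of bed_plate below -0.088 m) and (height (world z) of chip_2 below 0.0105 m or y of chip_2 in the frame of bed_plate above 0.088 m or y of chip_2 in the frame of bed_plate below -0.088 m) and (height (world z) of chip_3 below 0.0105 m or y of chip_3 in the frame of bed_plate above 0.088 m or y of chip_3 in the frame of bed_plate below -0.088 m)); the arm keeps its last pose, push and grip.
It fails at once if the fingers or the arm push a chip (over 1 N) (contact force between any of the fingers, the arm and chip_1 above 1 N or contact force between any of the fingers, the arm and chip_2 above 1 N or contact force between any of the fingers, the arm and chip_3 above 1 N).
It fails at once if the robot itself pushes the pedestal (over 5 N) (contact force between any of the fingers, the arm and pedestal above 5 N).
It fails at once if a loose bystander (wood block, tape measure) is displaced by more than 40 mm (distance of any of tape_measure, wood_block from where it was at the start of the episode above 0.04 m).
It also fails if it takes over 48 s, if anything falls off the work surface, if the arm or the gripper's body presses on something with over 40 N, if the wrist force passes 120 N, or if a joint passes its speed limit or range.

### The arm

A 6-joint arm with a two-finger parallel gripper is mounted at the origin on a cart in front of the work surface, level with it; the furniture and walls round the work are solid. World frame = base frame: x ahead of the robot, y to its left, z up, the work surface at z = 0. Lengths are in mm, angles in rad, forces in N, time in s.
With the tool pointing down it reaches from about 350 to 775 mm from the base axis. Payload 7.3 kg.
Tool frame: the origin (TCP) lies midway between the tips of the shut fingers; the grasp point (between the pads) lies 19 mm behind it; z points along the fingers, y is the line along which they close (so a half turn about z gives the same grasp; the last joint's range is limited). The gripper opens to 92 mm and grips with 3 to 60 N. Pads are 19 mm wide; open, the fingers measure 130 mm over their backs; the gripper's body (75 mm by 190 mm) begins 47 mm behind the grasp point.
Start: joints at [1.06, 0.342, 1.524, -0, 1.275, -0.146], TCP at [187.287, 490.478, 226.741] pointing down, gripper open.
Joint ranges: [-2.53, 2.53], [-0.77, 2.02], [0.04, 2.7], [-1, 4.14], [0.28, 2.66], [-3.11, 3.11]. Speed limits (rad/s): [2.57, 2.57, 3.14, 3.14, 3.14, 3.14].

### API

Orientations are given as [roll, pitch, yaw] about the fixed x, y, z axes, in that order (R = Rz(yaw) Ry(pitch) Rx(roll)).
In Python, from plant import * gives the robot as it stands.
- The arm moves only by the tool step_arm, never from a script. Its argument "deltas" is one flat list of numbers, 5 for each row, row after row: the shift along the world's x, y, z in mm, then the turn about the world's z in degrees, then the finger opening in mm, from 0 to 91.8. In form: [tx, ty, tz, turn, gripper, tx, ty, tz, turn, gripper, ...]. A call has exactly 10 rows; each row shifts and turns the commanded pose from where the row before left it; what a row does not reach is not made up. A row lasts 1/8 s, in which the tool goes at most 62.5 mm and 10.7 degrees, less where a joint would pass 70% of its speed; a pose out of reach is approached as far as the arm can. A call is refused whole if a number of a shift passes 62.5 or a number of a turn 10.7, either way. A call with a gripper value outside its range is refused whole. The fingers move at their own pace and stop on an object; the grip force is fixed at half the most. Time passes only in rows, so rows that do not move let the fingers close, or fill a call up. It gives the time, the measured TCP pose, the force, the opening and the grip force at its end, in the units of the state.
- get_obs(): the state, without advancing time (a new reading comes with each control period).
- capture(name): name is "scene" or "top" or "wrist"; returns the picture (420x560x3 uint8, red, green, blue); there is no depth.
- camera_params(name): a dict with "mtx" (3x3 intrinsics, pixels), "rvec" (rotation vector, rad) and "tvec" (3), from world to camera coordinates, as OpenCV has them. Camera axes: x right, y down, z forward; pixel columns grow to the right and rows downward; lengths in mm; the calibration is good to about 2 mm. A picture is of the moment at which its call begins: read the wrist's pose just before it. camera_params takes no time and is no camera call; for the wrist camera it gives the pose at the moment of the call.
- close_job(): hands the job in; it is judged then, once.
The state is a dict: "time": time; "joint_positions": joint angles; "dq": joint speeds; "tau": joint torques, N m; "tool_pos": TCP position; "tcp_rot": TCP orientation; "contact_force": force on the tool from outside, world axes, zero at the start; "moment": the same for the moment, N m; "grip_width": finger opening in mm; "finger_force": force on a finger pad.
Only numpy, scipy, OpenCV 4.12 (cv2) and the standard library are available. Lean on these libraries where they do the work, as an engineer would, in place of code of your own. Each camera call takes 0.05 s, during which the arm holds its last target. There are 200 camera calls.

## Working session

There is one attempt and no reset: what is moved stays moved. The work goes in short steps, Python scripts to look and compute and a tool call to move; the robot and the scene stay as the last step left them, time stands still between calls to the robot, and variables do not carry over. Pictures are saved under pics/ and viewed, at most 10 in all, crops included, and the job is handed in when it is done.

Besides the shell and the picture viewer there is one more tool, called by a JSON object that holds its "api" and its "payload", one argument or row to a line. step_arm: Moves the arm, as the interface text tells. Its arguments: {"type":"object","properties":{"deltas":{"type":"array","items":{"type":"number"}}},"required":["deltas"]}

```bash
mkdir -p pics; ls
python3 - <<'E'
from plant import *
import cv2
for n in ("top","scene"):
    im=capture(n); cv2.imwrite(f"pics/{n}0.png",im[:,:,::-1]); print(n,camera_params(n))
print(get_obs())
E
```

```text
pics
top {'mtx': array([[456.62342923,   0.        , 281.60859235],
       [  0.        , 456.62342923, 210.96257122],
       [  0.        ,   0.        ,   1.        ]]), 'rvec': array([ 2.13025625, -2.1736143 ,  0.19747874]), 'tvec': array([ -83.80419662,  563.70519328, 1094.02605748])}
scene {'mtx': array([[408.45733471,   0.        , 275.13779857],
       [  0.        , 408.45733471, 206.09530767],
       [  0.        ,   0.        ,   1.        ]]), 'rvec': array([ 2.05496195, -0.63981832,  0.3770384 ]), 'tvec': array([-476.2537007 ,  174.89068661,  842.11736484])}
{'time': 0.1, 'joint_positions': array([ 1.05998273e+00,  3.42675094e-01,  1.52494351e+00,  1.25302962e-05,
        1.27539445e+00, -1.46023510e-01]), 'dq': array([-1.37559202e-03, -9.83866770e-04, -2.48998005e-03,  5.71809020e-05,
        2.14721395e-03, -1.76391924e-04]), 'tau': array([ 4.17209094e-04, -4.32007992e+01, -2.44694692e+01,  7.17359595e-02,
        5.26283006e-02, -6.23752817e-05]), 'tool_pos': array([187.09904289, 490.1317402 , 226.09533105]), 'tcp_rot': array([-3.14018911e+00, -2.18531154e-04,  2.77679876e+00]), 'contact_force': array([-0.40836472,  0.00298508,  0.22703161]), 'moment': array([-0.02020595, -0.017124  ,  0.01144996]), 'finger_force': 0.0, 'grip_width': 91.88226856245208}
```

View pics/top0.png

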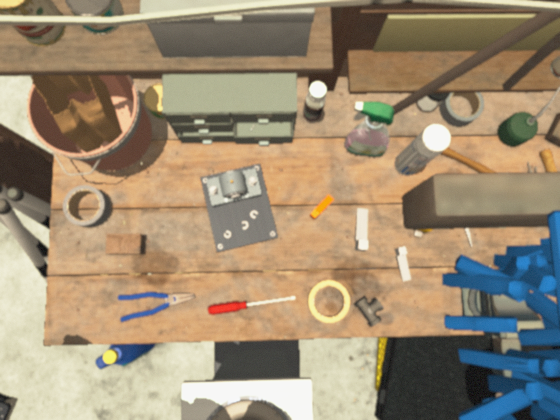

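View pics/scene0.png

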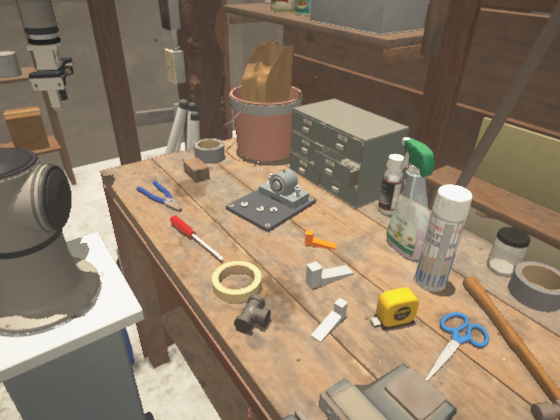

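The top view shows the plate at about (240,207) with the pedestal at (233,185) and the chips at (228,234), (243,225) and (253,213). There are three wedge-like things: orange (321,206), light grey (362,229) and light grey (404,264). The one at (362,229) fits: it isn't orange, it's the larger of the two greys, and its thin end points away from the robot. I'll confirm that in a crop.

```bash
cat > h.py <<'E'
import numpy as np, cv2
def P(c,X):
    return cv2.projectPoints(np.float64(X).reshape(-1,3),c["rvec"],c["tvec"],c["mtx"],None)[0][:,0]
def ray(c,uv):
    R=cv2.Rodrigues(c["rvec"])[0]; o=-R.T@c["tvec"]
    uv=np.float64(uv).reshape(-1,2)
    d=(np.linalg.inv(c["mtx"])@np.c_[uv,np.ones(len(uv))].T).T@R
    return o,d
def onz(c,uv,z):
    o,d=ray(c,uv); return o+d*((z-o[2])/d[:,2])[:,None]
def tri(c1,u1,c2,u2):
    M=lambda c:c["mtx"]@np.c_[cv2.Rodrigues(c["rvec"])[0],c["tvec"]]
    X=cv2.triangulatePoints(M(c1),M(c2),np.float64(u1).reshape(-1,2).T,np.float64(u2).reshape(-1,2).T)
    return (X[:3]/X[3]).T
E
python3 - <<'E'
from plant import *
from h import *
c=camera_params("top"); im=cv2.imread("pics/top0.png")
print(onz(c,[(362,210),(362,248),(404,248),(404,280),(240,207),(232,169),(205,183),(262,167),(276,237),(218,250)],0).round())
a=cv2.resize(im[150:290,190:430],None,fx=3.3,fy=3.3,interpolation=cv2.INTER_CUBIC)
cv2.imwrite("pics/crop1.png",a)
E
```

```text
[[ 568. -306.    0.]
 [ 469. -301.    0.]
 [ 467. -410.    0.]
 [ 385. -405.    0.]
 [ 581.   11.    0.]
 [ 683.   31.    0.]
 [ 647.  102.    0.]
 [ 687.  -47.    0.]
 [ 502.  -81.    0.]
 [ 471.   68.    0.]]
```

View pics/crop1.png

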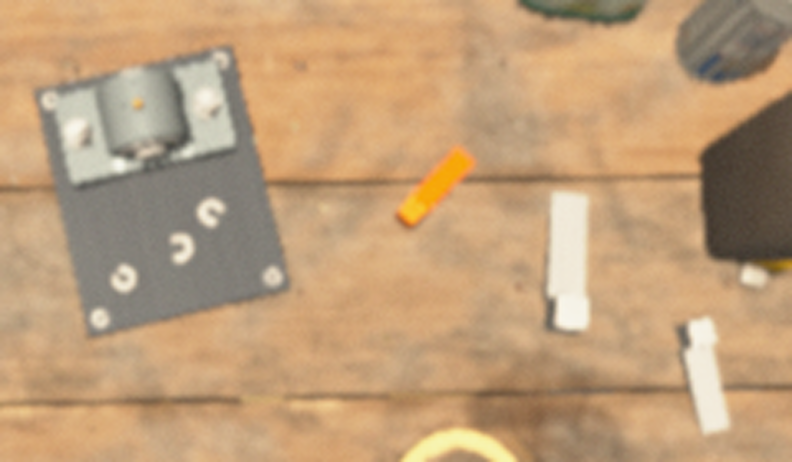

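The crop confirms the choice. The big grey wedge is at about (362,229), with its lug at the near end (363,245) and thin end away. The smaller grey one at (404,264) points the wrong way. Next I'll measure with masks.

Run:
```python
from plant import *
from h import *
c=camera_params("top"); im=cv2.imread("pics/top0.png"); s=camera_params("scene"); sm=cv2.imread("pics/scene0.png")
def blobs(m,off,amin):
    out=[]
    for k in cv2.findContours(m.astype(np.uint8),cv2.RETR_EXTERNAL,cv2.CHAIN_APPROX_NONE)[0]:
        if cv2.contourArea(k)>=amin: out.append(k+np.array(off))
    return out
hsv=cv2.cvtColor(im,cv2.COLOR_BGR2HSV)
# wedge
r=(340,195);m=(hsv[195:262,340:385,1]<50)&(hsv[195:262,340:385,2]>140)
for k in blobs(m,r,50):
    print("wedge",cv2.contourArea(k),cv2.minAreaRect(k), cv2.boxPoints(cv2.minAreaRect(k)).round(1).tolist())
# plate: low sat grey/dark
r=(190,155);m=(hsv[155:262,190:290,1]<70)
for k in blobs(m,r,400):
    R=cv2.minAreaRect(k);b=cv2.boxPoints(R);print("plate",cv2.contourArea(k),R,b.round(1).tolist());print(onz(c,b,12).round(1).tolist())
# chips
v=hsv[200:255,200:285,2];m=(v>150)&(hsv[200:255,200:285,1]<60)
for k in blobs(m,(200,200),6):
    (u,w),rad=cv2.minEnclosingCircle(k); print("chip",u,w,rad,onz(c,(u,w),16)[0].round(1))
# scene crop
hs=cv2.cvtColor(sm,cv2.COLOR_BGR2HSV)
a=cv2.resize(sm[165:345,220:420],None,fx=3.3,fy=3.3,interpolation=cv2.INTER_CUBIC);cv2.imwrite("pics/crop2.png",a)
a=cv2.resize(im[195:260,330:400],None,fx=9,fy=9,interpolation=cv2.INTER_CUBIC);cv2.imwrite("pics/crop3.png",a)
```

```text
wedge 383.0 ((361.5, 229.0), (40.0, 11.0), 90.0) [[356.0, 209.0], [367.0, 209.0], [367.0, 249.0], [356.0, 249.0]]
plate 4611.0 ((238.053466796875, 207.1085968017578), (77.12938690185547, 63.39474105834961), 76.32868957519531) [[198.10000610351562, 177.10000610351562], [259.70001220703125, 162.10000610351562], [278.0, 237.10000610351562], [216.39999389648438, 252.10000610351562]]
[[659.7, 118.0, 12.0], [697.2, -41.9, 12.0], [500.0, -85.3, 12.0], [465.1, 70.9, 12.0]]
chip 219.31817626953125 246.68182373046875 4.0478596687316895 [478.3  63.1  16. ]
chip 272.5 233.0 4.031229019165039 [510.3 -71.6  16. ]
chip 227.0 233.72222900390625 4.722316265106201 [510.7  43.6  16. ]
chip 244.0 224.85000610351562 5.246294975280762 [5.325e+02 5.000e-01 1.600e+01]
chip 253.5408172607422 213.7653045654297 4.795995235443115 [560.6 -24.1  16. ]
chip 221.0 201.0 11.04546070098877 [595.2  58.7  16. ]
```

View pics/crop2.png

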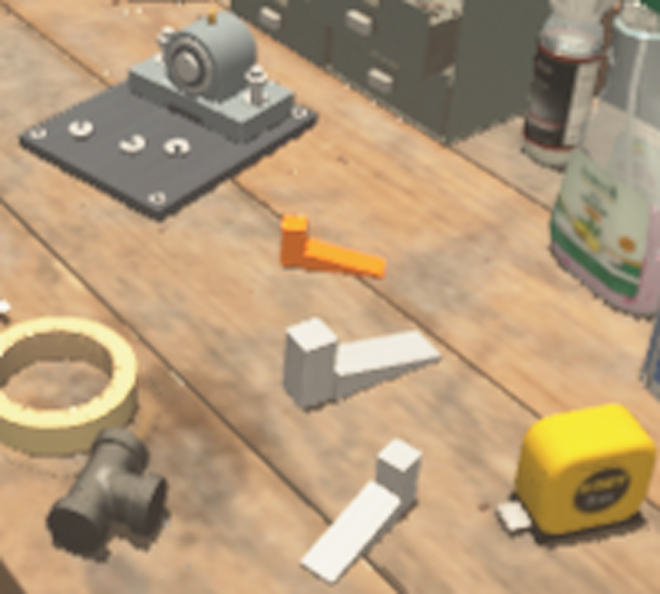

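View pics/crop3.png

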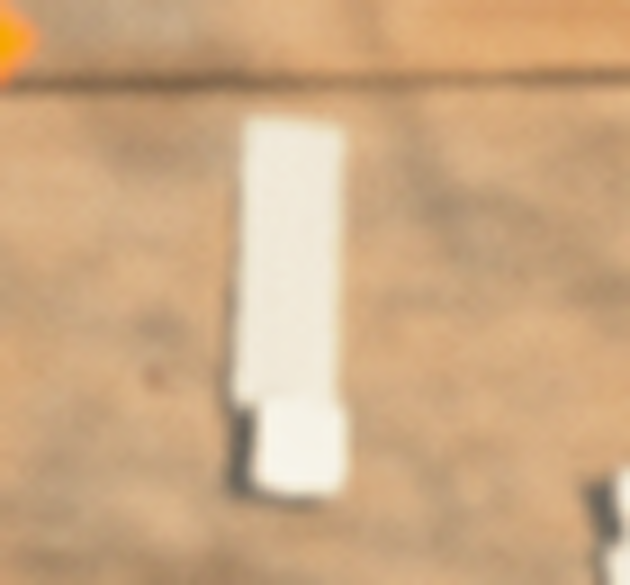

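Crop 2 shows the wedge in the scene view, with the lug top centre at crop (311,336), the tip edge at about (420,345) and the plate at upper left. Crop 3 shows the lug top centre at crop (301,449) and the tip mid at (295,122). I'll triangulate roughly, then refine with the wrist camera.

Run:
```python
from plant import *
from h import *
c=camera_params("top"); s=camera_params("scene")
t=lambda p:np.float64(p)/9+[330,195]-.44
q=lambda p:np.float64(p)/3.3+[220,165]-.35
f=lambda p:np.float64(p)/3.3+[190,150]-.35
print("lugtop",tri(c,t((301,449)),s,q((311,336))))
print("lugtop on 50",onz(c,t((301,449)),50)); print("tip on 4",onz(c,t([(246,119),(345,126),(295.5,122.5)]),4))
print("plate tri BR",tri(c,f((289,288)),s,q((163,212))))
pc=onz(c,f([(38,93),(232,46),(289,288),(92,337)]),12);print(pc)
for a,b in((3,0),(2,1),(3,2),(0,1)):d=pc[b]-pc[a];print(np.hypot(*d[:2]),np.arctan2(d[1],d[0]))
print(pc.mean(0))
w=camera_params("wrist");print(w);o,d=ray(w,[(280,210)]);print(o,onz(w,[(280,210),(0,0),(559,419)],0))
```

```text
lugtop [[ 473.65581561 -294.1935232    47.76170767]]
lugtop on 50 [[ 473.89064933 -294.02216952   50.        ]]
tip on 4 [[ 573.22724706 -292.31578513    4.        ]
 [ 570.66108509 -320.95752191    4.        ]
 [ 571.94438535 -306.63420605    4.        ]]
plate tri BR [[502.00992443 -84.22950467   8.67181316]]
[[657.69341872 110.1466194   12.        ]
 [693.26679705 -42.35625961  12.        ]
 [500.46715421 -83.45481834  12.        ]
 [465.81791301  68.00498661  12.        ]]
196.44878952747538 0.2161974357376124
197.1314125417192 0.2100236733325067
155.37259228367682 -1.3458978244544146
156.5969136027291 -1.3416304790225817
[579.31132075  13.08513201  12.        ]
{'mtx': array([[365.30416589,   0.        , 285.5778768 ],
       [  0.        , 365.30416589, 207.47850545],
       [  0.        ,   0.        ,   1.        ]]), 'rvec': array([-2.38832494, -1.6458306 , -0.22968669]), 'tvec': array([-524.58733159,  -34.54763328,  391.66899077])}
[116.92925213 517.7587241  384.76416072] [[220.72364144 470.70877967   0.        ]
 [-65.9671961  298.2493181    0.        ]
 [617.94494988 709.97344457   0.        ]]
```

Run:
```python
from plant import *
from h import *
for n in("top","scene"): 
    c=camera_params(n);print(n,ray(c,[(0,0)])[0].round())
s=camera_params("scene");c=camera_params("top")
for z in (0,100,200,300,400,500,600,700,800):
    p=onz(c,[(404,188),(404,222),(440,175),(550,225)],z); print(z,p[:,:2].round().tolist(),P(s,p).round().tolist())
```

```text
top [ 385.  -63. 1170.]
scene [  24. -777.  602.]
0 [[624.0, -420.0], [534.0, -414.0], [658.0, -519.0], [519.0, -799.0]] [[406.0, 290.0], [374.0, 306.0], [457.0, 312.0], [579.0, 486.0]]
100 [[604.0, -390.0], [521.0, -384.0], [635.0, -480.0], [508.0, -737.0]] [[396.0, 248.0], [365.0, 262.0], [444.0, 267.0], [554.0, 410.0]]
200 [[583.0, -359.0], [509.0, -354.0], [611.0, -441.0], [496.0, -674.0]] [[386.0, 202.0], [356.0, 213.0], [431.0, 218.0], [528.0, 330.0]]
300 [[563.0, -329.0], [496.0, -324.0], [588.0, -402.0], [485.0, -611.0]] [[374.0, 151.0], [345.0, 159.0], [416.0, 162.0], [500.0, 245.0]]
400 [[542.0, -298.0], [483.0, -294.0], [565.0, -363.0], [473.0, -548.0]] [[361.0, 93.0], [333.0, 98.0], [399.0, 101.0], [470.0, 155.0]]
500 [[522.0, -268.0], [470.0, -264.0], [541.0, -324.0], [462.0, -485.0]] [[346.0, 28.0], [320.0, 30.0], [381.0, 32.0], [438.0, 58.0]]
600 [[502.0, -237.0], [458.0, -234.0], [518.0, -285.0], [450.0, -422.0]] [[329.0, -46.0], [305.0, -47.0], [360.0, -46.0], [404.0, -44.0]]
700 [[481.0, -207.0], [445.0, -204.0], [494.0, -246.0], [439.0, -359.0]] [[309.0, -131.0], [287.0, -134.0], [336.0, -134.0], [368.0, -154.0]]
800 [[461.0, -176.0], [432.0, -174.0], [471.0, -207.0], [427.0, -296.0]] [[287.0, -230.0], [268.0, -235.0], [308.0, -235.0], [329.0, -272.0]]
```

{"api": "step_arm", "payload": {
  "deltas": [50,0,0,0,91.8,50,0,0,0,91.8,35,-40,0,2,91.8,12,-58,0,4,91.8,10,-58,0,4,91.8,10,-58,0,3.6,91.8,10,-58,0,0,91.8,10,-58,0,0,91.8,10,-58,0,0,91.8,10,-58,0,0,91.8]
}}

```text
time: 1.35
tool_pos: [394.2, 42.7, 226.7]
tcp_rot: [3.141, 0.0, 3.014]
contact_force: [1.2, -0.5, 0.2]
grip_width: 92.0
finger_force: 0.0
```

Run:
```python
from plant import *
from h import *
import pickle
w=camera_params("wrist");im=capture("wrist")[:,:,::-1];cv2.imwrite("pics/w1.png",im);pickle.dump(w,open("w1.pkl","wb"))
print(P(w,[(658,110,12),(693,-42,12),(500,-83,12),(466,68,12),(510,44,12),(532,0,12),(560,-24,12)]).round())
```

```text
[[367. 380.]
 [249. 415.]
 [187. 283.]
 [317. 239.]
 [299. 278.]
 [263. 299.]
 [247. 323.]]
```

View pics/w1.png

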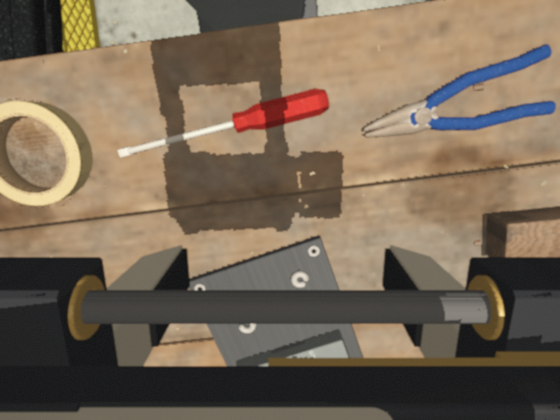

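The wrist view looks back toward the robot. The plate's near corners at (321,237) and (187,283) and the chips at (299,280) and (248,327) match the predictions to about 1–3 px, so the plate and chip estimates hold. Next is the wedge.

{"api": "step_arm", "payload": {
  "deltas": [13.3,-56.1,-12,0,91.8,13.3,-56.1,-12,0,91.8,13.3,-56.1,-12,0,91.8,13.3,-56.1,-12,0,91.8,13.3,-56.1,-12,0,91.8,13.2,-56.2,-12,0,91.8,0,0,-40,0,91.8,0,0,-15,0,91.8,0,0,0,0,91.8,0,0,0,0,91.8]
}}

```text
time: 2.65
tool_pos: [474.8, -292.0, 101.1]
tcp_rot: [-3.141, 0.002, 3.015]
contact_force: [0.2, -0.6, -0.3]
grip_width: 91.8
finger_force: 0.0
```

Run:
```python
from plant import *
from h import *
w=camera_params("wrist");im=capture("wrist")[:,:,::-1];cv2.imwrite("pics/w2.png",im)
print(get_obs()["tool_pos"])
y=-.128
T=lambda x,yy,z:(473.9+x*np.cos(y)-yy*np.sin(y),-294+x*np.sin(y)+yy*np.cos(y),z)
print(P(w,[T(-12.5,12,50),T(-12.5,-12,50),T(12.5,12,50),T(12.5,-12,50),T(97.5,14,4),T(97.5,-14,4),T(-12.5,14,0),T(-12.5,-14,0)]).round(1).tolist())
c=np.array([579.3,13.1]);a=.214;R=np.array([[np.cos(a),np.sin(a)],[-np.sin(a),np.cos(a)]])
for p in [(510.7,43.6),(532.5,.5),(560.6,-24.1)]:print(R@(np.array(p)-c))
```

```text
[ 474.86372041 -292.14588179  101.32236774]
[[301.3, 210.1], [261.3, 210.0], [300.8, 248.9], [261.9, 248.8], [299.7, 325.0], [264.8, 324.9], [301.4, 190.6], [263.0, 190.5]]
[-60.55788723  44.37287791]
[-48.4083234   -2.37365242]
[-26.17361588 -32.38011476]
```

View pics/w2.png

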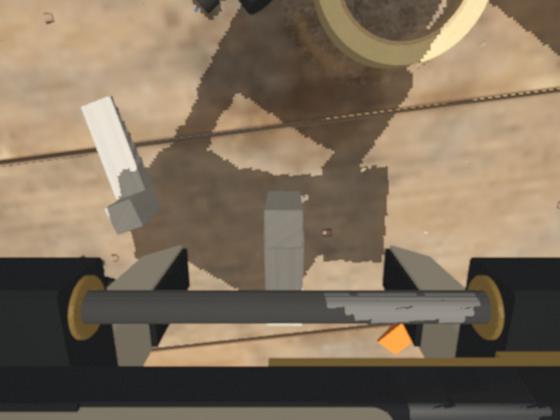

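The lug sits at columns 264–303 and rows 208–248, within about 2 px of the prediction and under the tool, so I'll descend and grip.

{"api": "step_arm", "payload": {
  "deltas": [-0.5,0,-45,0,91.8,-0.5,0,-32,0,91.8,0,0,-10,0,91.8,0,0,0,0,20,0,0,0,0,20,0,0,0,0,20,0,0,0,0,20,0,0,0,0,20,0,0,0,0,20,0,0,0,0,20]
}}

```text
time: 3.95
tool_pos: [473.0, -292.2, 12.7]
tcp_rot: [3.141, -0.0, 3.014]
contact_force: [-0.2, 0.9, 0.2]
grip_width: 26.7
finger_force: 0.0
```

{"api": "step_arm", "payload": {
  "deltas": [0,0,0,0,15,0,0,0,0,15,0,0,0,0,15,0,0,20,0,15,0,0,40,0,15,7.2,53.7,0,5,15,7.2,53.7,0,5,15,7.2,53.7,0,5,15,7.2,53.7,0,4.6,15,0,0,0,0,15]
}}

```text
time: 5.2
tool_pos: [501.3, -73.8, 72.4]
tcp_rot: [3.14, -0.001, -2.921]
contact_force: [-0.0, -0.4, -1.9]
grip_width: 23.6
finger_force: 29.9
```

Run:
```python
from plant import *
from h import *
im=capture("scene")[:,:,::-1];o=get_obs();print(o["tool_pos"],o["tcp_rot"],o["contact_force"],o["finger_force"],o["grip_width"])
cv2.imwrite("pics/s2.png",cv2.resize(im[120:320,180:420],None,fx=3.3,fy=3,interpolation=cv2.INTER_CUBIC))
```

```text
[501.5814149  -75.77612224  72.53668309] [ 3.14115476e+00 -7.44004450e-04 -2.92365612e+00] [-0.07815684  0.07277655 -2.3774503 ] 29.937424957752228 24.033545573966382
```

View pics/s2.png

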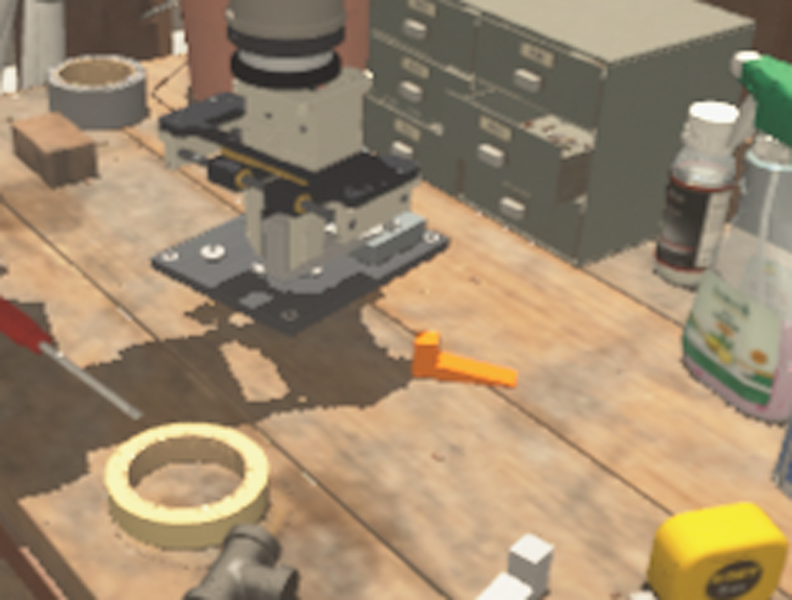

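The wedge is held at 30 N above the plate's right side, and the bystanders haven't moved. I'll lower to just above the plate.

{"api": "step_arm", "payload": {
  "deltas": [0,0,-20,0,15,0,0,-17,0,15,0,0,-8,0,15,0,0,-1,0,15,0,0,-0.5,0,15,0,0,-0.5,0,15,0,0,-0.5,0,15,0,0,0,0,15,0,0,0,0,15,0,0,0,0,15]
}}

```text
time: 6.5
tool_pos: [501.8, -77.4, 25.3]
tcp_rot: [3.142, 0.0, -2.927]
contact_force: [-0.5, -0.6, -1.8]
grip_width: 24.1
finger_force: 29.9
```

{"api": "step_arm", "payload": {
  "deltas": [-1.7,7.8,0,0,15,-1.7,7.8,0,0,15,-1.7,7.8,0,0,15,-1.7,7.8,0,0,15,-1.7,7.8,0,0,15,-1.7,7.8,0,0,15,-1.7,7.8,0,0,15,-1.7,7.8,0,0,15,-1.7,7.8,0,0,15,-1.7,7.8,0,0,15]
}}

```text
time: 7.75
tool_pos: [484.7, 1.1, 25.2]
tcp_rot: [3.142, 0.0, -2.927]
contact_force: [1.0, -0.1, -2.2]
grip_width: 23.8
finger_force: 29.9
```

{"api": "step_arm", "payload": {
  "deltas": [-1.7,7.8,0,0,15,-1.7,7.8,0,0,15,-1.7,7.8,0,0,15,-1.7,7.8,0,0,15,-1.7,7.8,0,0,15,-1.7,7.8,0,0,15,-1.7,7.8,0,0,15,-1.7,7.8,0,0,15,-1.7,7.8,0,0,15,-1.7,7.8,0,0,15]
}}

```text
time: 9.0
tool_pos: [467.7, 79.1, 25.2]
tcp_rot: [3.141, -0.0, -2.927]
contact_force: [0.4, 0.1, -1.9]
grip_width: 23.8
finger_force: 29.9
```

{"api": "step_arm", "payload": {
  "deltas": [-1.7,7.8,0,0,15,-1.7,7.8,0,0,15,0,0,0,0,15,0,0,0,0,15,0,0,15,0,15,0,0,25,0,15,0,0,0,0,15,0,0,0,0,15,0,0,0,0,15,0,0,0,0,15]
}}

```text
time: 10.25
tool_pos: [464.0, 94.1, 64.6]
tcp_rot: [3.141, -0.001, -2.927]
contact_force: [0.4, 0.3, -2.1]
grip_width: 24.0
finger_force: 29.9
```

Run:
```python
from plant import *
from h import *
im=capture("top")[:,:,::-1];o=get_obs();print(o["time"],o["tool_pos"],o["tcp_rot"],o["contact_force"],o["finger_force"],o["grip_width"])
cv2.imwrite("pics/t3.png",cv2.resize(im[150:290,150:310],None,fx=4.2,fy=4.2,interpolation=cv2.INTER_CUBIC))
```

```text
10.3 [464.09243414  94.13974919  64.69647752] [ 3.14134129e+00 -1.01363561e-03 -2.92694086e+00] [ 0.33898424 -0.58607489 -2.18212194] 29.937581419944763 23.546245014467562
```

View pics/t3.png

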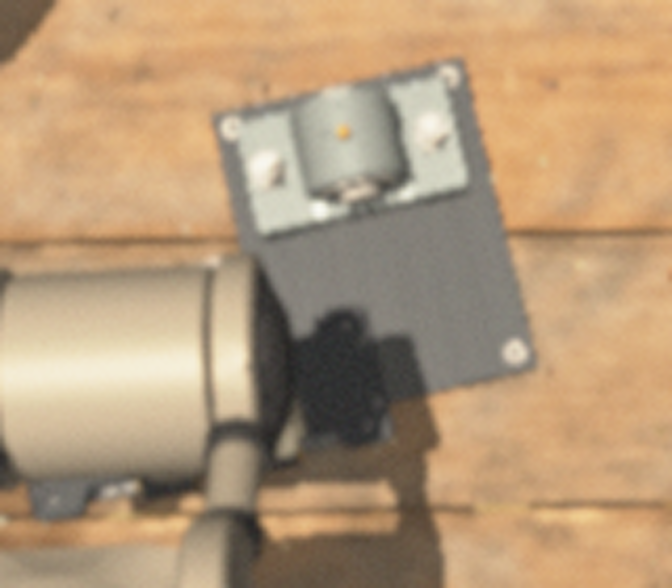

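The landing looks bare and one chip is off the plate at crop (215,262). I'll move to the pre-insertion pose and check the chips and alignment.

{"api": "step_arm", "payload": {
  "deltas": [5.6,-25.3,0,0,15,5.6,-25.3,0,0,15,5.6,-25.3,0,0,15,5.6,-25.3,0,0,15,0,0,0,0,15,0,0,0,0,15,0,0,0,0,15,0,0,0,0,15,0,0,0,0,15,0,0,0,0,15]
}}

```text
time: 11.55
tool_pos: [486.8, -6.8, 65.2]
tcp_rot: [3.142, 0.0, -2.927]
contact_force: [0.2, 0.2, -2.0]
grip_width: 23.7
finger_force: 29.9
```

Run:
```python
from plant import *
from h import *
c=camera_params("top")
im=capture("top")[:,:,::-1];o=get_obs();print(o["time"],o["tool_pos"],o["tcp_rot"],o["contact_force"],o["finger_force"],o["grip_width"])
cv2.imwrite("pics/t4.png",cv2.resize(im[145:295,140:310],None,fx=4,fy=4,interpolation=cv2.INTER_CUBIC))
f=lambda p:np.float64(p)/4.2+[150,150]-.38
p=onz(c,f([(215,113),(465,58),(538,368)]),12);print(p)
d=p[1]-p[2];print(np.arctan2(d[1],d[0]),np.hypot(*d[:2])); d=p[0]-p[1];print(np.arctan2(-d[0],d[1]),np.hypot(*d[:2]));print((p[0]+p[2])/2)
```

```text
11.6 [486.77855214  -6.91286246  65.25777127] [ 3.14151914e+00  4.43605335e-05 -2.92678605e+00] [ 0.33481105 -0.59420545 -2.66173636] 29.93766278028488 23.977015335520345
[[661.17387921 111.07900493  12.        ]
 [693.68068612 -43.3562478   12.        ]
 [499.63501086 -84.68393385  12.        ]]
0.20984381161941335 198.39783698916744
0.20745978100748416 157.81932638626935
[580.40444503  13.19753554  12.        ]
```

View pics/t4.png

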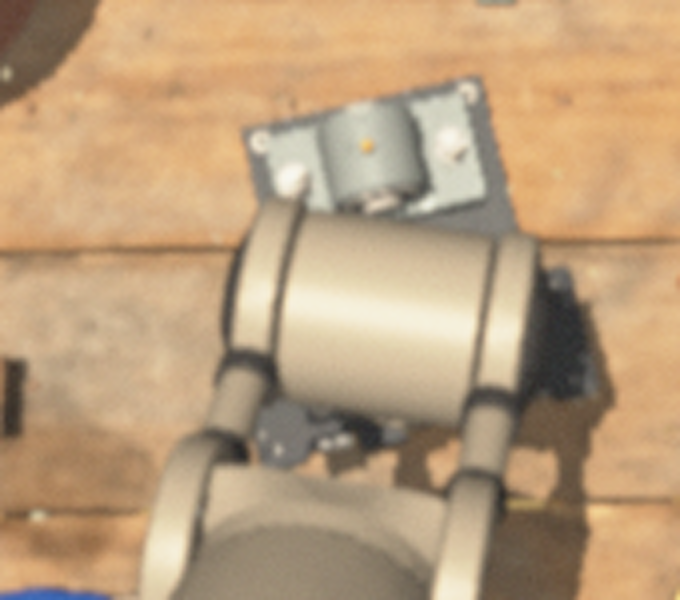

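The arm hides the area left of the plate here. My picture budget is spent, so I'll check the chips numerically in the scene and wrist images.

```bash
cat > chips.py <<'E'
from plant import *
from h import *
c0=np.array([579.9,13.1]);a=.212;R=np.array([[np.cos(a),np.sin(a)],[-np.sin(a),np.cos(a)]])
def find(n,c,im):
    h=cv2.cvtColor(np.ascontiguousarray(im),cv2.COLOR_RGB2HSV)
    m=((h[:,:,2]>150)&(h[:,:,1]<55)).astype(np.uint8)
    k,l,st,ce=cv2.connectedComponentsWithStats(m)
    for i in range(1,k):
        if 3<=st[i,4]<200:
            for z in (14,3):
                p=R@(onz(c,ce[i],z)[0,:2]-c0)
                if -140<p[0]<110 and -100<p[1]<180: print(n,"z",z,"plate",p.round(),"px",ce[i].round(),"area",st[i,4])
if __name__=="__main__":
    print("ref scene");im=cv2.imread("pics/scene0.png")[:,:,::-1];find("scene0",camera_params("scene"),im)
    for n in("scene","wrist"):
        c=camera_params(n);find(n,c,capture(n))
E
python3 chips.py
```

```text
ref scene
scene0 z 14 plate [54. 73.] px [266. 186.] area 70
scene0 z 3 plate [68. 87.] px [266. 186.] area 70
scene0 z 14 plate [91. 62.] px [278. 183.] area 10
scene0 z 3 plate [106.  75.] px [278. 183.] area 10
scene0 z 14 plate [ 76. -21.] px [295. 194.] area 160
scene0 z 3 plate [ 91. -10.] px [295. 194.] area 160
scene0 z 14 plate [ 87. -66.] px [310. 198.] area 14
scene0 z 3 plate [102. -55.] px [310. 198.] area 14
scene0 z 14 plate [-60.  48.] px [244. 203.] area 29
scene0 z 3 plate [-48.  61.] px [244. 203.] area 29
scene0 z 14 plate [-91.  68.] px [231. 205.] area 16
scene0 z 3 plate [-79.  81.] px [231. 205.] area 16
scene0 z 14 plate [-48.  -1.] px [260. 208.] area 30
scene0 z 3 plate [-36.  11.] px [260. 208.] area 30
scene0 z 14 plate [-24. -28.] px [273. 209.] area 28
scene0 z 3 plate [-11. -16.] px [273. 209.] area 28
scene0 z 14 plate [-90. -69.] px [267. 225.] area 16
scene0 z 3 plate [-78. -58.] px [267. 225.] area 16
scene z 14 plate [-17. 125.] px [237. 188.] area 70
scene z 3 plate [ -4. 140.] px [237. 188.] area 70
scene z 14 plate [ 76. -22.] px [296. 194.] ar
[... 962 characters left out ...]
e [-83.  98.] px [436. 243.] area 119
wrist z 14 plate [-82. 104.] px [452. 251.] area 3
wrist z 3 plate [-78. 109.] px [452. 251.] area 3
wrist z 14 plate [-57. 140.] px [504. 287.] area 4
wrist z 3 plate [-52. 147.] px [504. 287.] area 4
wrist z 14 plate [ 41. -97.] px [148. 411.] area 50
wrist z 14 plate [ 46. -95.] px [152. 417.] area 7
wrist z 3 plate [  58. -100.] px [152. 417.] area 7
wrist z 14 plate [ 46. -90.] px [158. 416.] area 14
wrist z 3 plate [ 57. -95.] px [158. 416.] area 14
wrist z 14 plate [ 46. -98.] px [147. 416.] area 3
wrist z 14 plate [ 47. -86.] px [164. 417.] area 5
wrist z 3 plate [ 58. -91.] px [164. 417.] area 5
wrist z 14 plate [ 48. -96.] px [151. 419.] area 3
```

There may be a chip still at the left edge, so I'll move the arm right for a clear top view.

{"api": "step_arm", "payload": {
  "deltas": [5.5,-28,0,0,15,6,-28,0,0,15,6,-28,0,0,15,6,-28,0,0,15,0,-28,0,0,15,0,0,0,0,15,0,0,0,0,15,0,0,0,0,15,0,0,0,0,15,0,0,0,0,15]
}}

```text
time: 12.95
tool_pos: [510.3, -146.6, 65.3]
tcp_rot: [3.141, 0.0, -2.926]
contact_force: [0.6, -0.5, -1.3]
grip_width: 23.5
finger_force: 29.9
```

Run:
```python
from chips import *
for n in("top","scene","wrist"):
    c=camera_params(n);im=capture(n);cv2.imwrite(f"pics/z_{n}.png",im[:,:,::-1])
    if n!="wrist":find(n,c,im)
    if n=="top":
        u,v=P(c,np.r_[c0+R.T@np.array([-80,90]),5])[0].round().astype(int);print(u,v)
        print("\n".join(" ".join(f"{x:3d}" for x in r) for r in im[v-22:v+12,u-14:u+16].min(2)))
```

```text
top z 14 plate [-14.  80.] px [210. 219.] area 7
top z 3 plate [-12.  81.] px [210. 219.] area 7
top z 14 plate [-28.  98.] px [204. 226.] area 74
top z 3 plate [-26.  99.] px [204. 226.] area 74
top z 14 plate [-32.  80.] px [211. 226.] area 3
top z 3 plate [-31.  81.] px [211. 226.] area 3
top z 14 plate [-43.  79.] px [212. 230.] area 3
top z 3 plate [-41.  81.] px [212. 230.] area 3
top z 14 plate [-69.  98.] px [207. 242.] area 41
top z 3 plate [-68. 100.] px [207. 242.] area 41
top z 14 plate [-87.  69.] px [220. 246.] area 48
top z 3 plate [-86.  70.] px [220. 246.] area 48
top z 14 plate [-132.  -31.] px [262. 254.] area 95
top z 3 plate [-131.  -31.] px [262. 254.] area 95
211 245
137 148 177 217 202 161 144 178 217 202 157 132 132 131 127 126 126 127 126 128 129 128 125 125 127 124 128 127 127 128
136 141 170 201 195 151 151 192 220 200 152 130 131 126 123 131 127 128 127 128 129 130 126 127 125 128 126 128 127 128
134 136 148 176 170 150 159 199 212 187 151 134 132 124 129 130 127 130 129 130 126 130 126 127 124 126 132 126 125 127
133 135 137 146 149 150 168 199 213 195 1
[... 3390 characters left out ...]
 125 123 124 124 131 136 135 128 133 134 139 143
130 129 134 133 138 139 135 130 126 130 131 132 132 131 131 130 128 127 126 124 123 125 126 128 129 129 128 133 134 138
125 127 128 130 132 134 133 127 124 125 126 128 128 126 129 129 129 125 123 123 123 120 120 123 130 125 128 127 132 133
scene z 14 plate [ 45. 105.] px [256. 183.] area 78
scene z 3 plate [ 59. 119.] px [256. 183.] area 78
scene z 14 plate [-39.  88.] px [240. 195.] area 51
scene z 3 plate [-27. 102.] px [240. 195.] area 51
scene z 14 plate [-83.  80.] px [230. 202.] area 40
scene z 3 plate [-72.  94.] px [230. 202.] area 40
scene z 14 plate [-11. -29.] px [277. 207.] area 82
scene z 3 plate [  2. -17.] px [277. 207.] area 82
```

All three chips are off, lying at plate y of about 98–101 mm and at bench height in both views. Back to alignment, then lower until contact.

{"api": "step_arm", "payload": {
  "deltas": [-4.7,28,0,0,15,-4.7,28,0,0,15,-4.7,28,0,0,15,-4.6,28,0,0,15,-4.6,27.7,0,0,15,0,0,-20,0,15,0,0,-17,0,15,0,0,-3,0,15,0,0,0,0,15,0,0,0,0,15]
}}

```text
time: 14.35
tool_pos: [487.5, -7.5, 25.8]
tcp_rot: [-3.141, 0.001, -2.927]
contact_force: [0.1, 0.0, -2.2]
grip_width: 23.7
finger_force: 30.0
```

{"api": "step_arm", "payload": {
  "deltas": [0,0,-0.4,0,15,0,0,0,0,15,0,0,-0.4,0,15,0,0,0,0,15,0,0,-0.2,0,15,0,0,0,0,15,0,0,0,0,15,0,0,0,0,15,0,0,0,0,15,0,0,0,0,15]
}}

```text
time: 15.6
tool_pos: [487.1, -7.3, 24.7]
tcp_rot: [-3.141, 0.0, -2.927]
contact_force: [-2.5, 0.2, 5.4]
grip_width: 23.8
finger_force: 30.0
```

{"api": "step_arm", "payload": {
  "deltas": [2.9,0.6,0,0,15,2.9,0.6,0,0,15,2.9,0.6,0,0,15,2.9,0.6,0,0,15,2.9,0.6,0,0,15,2.9,0.6,0,0,15,2.9,0.7,0,0,15,2.9,0.7,0,0,15,0,0,0,0,15,0,0,0,0,15]
}}

```text
time: 16.85
tool_pos: [509.5, -2.4, 24.7]
tcp_rot: [3.141, -0.001, -2.927]
contact_force: [-5.0, 0.1, 7.9]
grip_width: 23.8
finger_force: 30.0
```

Run:
```python
from chips import *
print(get_obs())
```

```text
{'time': 16.85, 'joint_positions': array([-1.55042211e-01,  5.72551717e-01,  1.80222294e+00, -2.48757978e-04,
        7.67965858e-01, -1.94048466e+00]), 'dq': array([-0.00181902,  0.00054082,  0.0008278 ,  0.00241925, -0.00318808,
       -0.00105337]), 'tau': array([ 3.65211647e-01, -4.32194638e+01, -1.70000893e+01,  2.37640366e-01,
       -1.19024310e+00,  2.14172801e-02]), 'tool_pos': array([509.52845564,  -2.36564539,  24.66880659]), 'tcp_rot': array([ 3.14133884e+00, -1.13269008e-03, -2.92676735e+00]), 'contact_force': array([-4.99489099,  0.08157202,  7.86118483]), 'moment': array([-0.02562494,  0.68175115,  0.02668351]), 'finger_force': 29.954326450824738, 'grip_width': 23.846229197273974}
```

{"api": "step_arm", "payload": {
  "deltas": [2,0.4,0,0,15,2,0.4,0,0,15,2,0.5,0,0,15,2,0.4,0,0,15,2,0.4,0,0,15,2,0.5,0,0,15,2,0.4,0,0,15,0,0,0,0,15,0,0,0,0,15,0,0,0,0,15]
}}

```text
time: 18.1
tool_pos: [519.2, -0.1, 24.5]
tcp_rot: [3.14, -0.01, -2.926]
contact_force: [-19.1, -7.1, 19.2]
grip_width: 23.8
finger_force: 30.0
```

{"api": "step_arm", "payload": {
  "deltas": [1,0.2,0,0,15,1,0.2,0,0,15,1,0.2,0,0,15,1,0.2,0,0,15,1,0.3,0,0,15,1,0.2,0,0,15,1,0.2,0,0,15,0,0,0,0,15,0,0,0,0,15,0,0,0,0,15]
}}

```text
time: 19.35
tool_pos: [523.5, 1.4, 24.4]
tcp_rot: [3.139, -0.016, -2.926]
contact_force: [-27.5, -8.4, 26.2]
grip_width: 24.0
finger_force: 30.0
```

The force is rising from too much down-press, so I'll relieve some of it.

{"api": "step_arm", "payload": {
  "deltas": [0,0,0.3,0,15,0,0,0.3,0,15,0,0,0.3,0,15,0,0,0,0,15,0,0,0,0,15,0,0,0,0,15,0,0,0,0,15,0,0,0,0,15,0,0,0,0,15,0,0,0,0,15]
}}

```text
time: 20.6
tool_pos: [524.6, 1.8, 24.4]
tcp_rot: [3.139, -0.014, -2.926]
contact_force: [-20.1, -5.4, 14.5]
grip_width: 23.8
finger_force: 30.0
```

```bash
cat > lift.py <<'E'
from chips import *
# pedestal image shift vs start in scene & top: ECC/phase correlation on pedestal patch
a=cv2.imread("pics/scene0.png",0)
s=camera_params("scene"); b=cv2.cvtColor(capture("scene"),cv2.COLOR_RGB2GRAY)
ped=lambda x,y,z:np.r_[c0+R.T@np.array([x,y]),z]
for nm,q in (("bearing",ped(50,0,80)),("studR",ped(50,-50,40)),("ref bolt far",ped(90,-68,12))):
    u,v=P(s,q)[0]; u0,v0=P(s,q+[0,0,1])[0]; h=(14,12) if nm!="bearing" else (16,14)
    u,v=int(u),int(v); t=a[v-h[1]:v+h[1],u-h[0]:u+h[0]]
    r=cv2.resize(b[v-h[1]-8:v+h[1]+8,u-h[0]-8:u+h[0]+8],None,fx=8,fy=8,interpolation=cv2.INTER_CUBIC);T=cv2.resize(t,None,fx=8,fy=8,interpolation=cv2.INTER_CUBIC)
    m=cv2.matchTemplate(r,T,cv2.TM_CCOEFF_NORMED);_,sc,_,l=cv2.minMaxLoc(m)
    print(nm,"shift px",l[0]/8-8,l[1]/8-8,"score",round(sc,3),"px per mm up",v0-P(s,q)[0][1])
o=get_obs();print(o["tool_pos"],o["tcp_rot"],o["contact_force"],o["moment"],o["time"])
E
python3 lift.py
```

```text
bearing shift px 0.375 -1.0 score 0.515 px per mm up -0.3223886984981448
studR shift px 0.125 -0.25 score 0.852 px per mm up -0.3155476353947222
ref bolt far shift px 0.0 -0.125 score 0.99 px per mm up -0.30473822257903294
[524.62136202   1.77090651  24.42662278] [ 3.1387162  -0.01385288 -2.92615617] [-19.53056108  -5.89514392  14.50592342] [-1.0506199  3.2656951 -0.1167194] 20.65
```

{"api": "step_arm", "payload": {
  "deltas": [1,0.2,0.2,0,15,1,0.2,0.1,0,15,1,0.2,0.1,0,15,1,0.2,0.1,0,15,1,0.3,0,0,15,1,0.2,0,0,15,0,0,0,0,15,0,0,0,0,15,0,0,0,0,15,0,0,0,0,15]
}}

```text
time: 21.9
tool_pos: [531.0, 3.3, 24.4]
tcp_rot: [3.138, -0.013, -2.926]
contact_force: [-17.1, -3.6, 9.0]
grip_width: 23.8
finger_force: 30.0
```

```bash
python3 lift.py
```

```text
bearing shift px -0.625 -3.5 score 0.446 px per mm up -0.3223886984981448
studR shift px 0.0 -0.375 score 0.826 px per mm up -0.3155476353947222
ref bolt far shift px 0.0 -0.125 score 0.981 px per mm up -0.30473822257903294
[530.98803706   3.37889047  24.44693364] [ 3.13842592 -0.01326872 -2.92620068] [-16.80173385  -2.65395988   8.77212875] [-0.78010578  2.83284912 -0.07646718] 21.95
```

{"api": "step_arm", "payload": {
  "deltas": [1,0.2,0.1,0,15,1,0.2,0.1,0,15,1,0.2,0,0,15,1,0.2,0,0,15,1,0.3,0,0,15,1,0.2,0,0,15,1,0.2,0,0,15,0,0,0,0,15,0,0,0,0,15,0,0,0,0,15]
}}

```text
time: 23.2
tool_pos: [538.2, 4.9, 24.5]
tcp_rot: [3.138, -0.013, -2.926]
contact_force: [-14.6, -3.5, 6.6]
grip_width: 24.1
finger_force: 30.0
```

Run:
```python
from chips import *
c=camera_params("scene");b=capture("scene");cv2.imwrite("pics/z_s5.png",b[:,:,::-1])
a=cv2.imread("pics/scene0.png")[:,:,::-1]
o=get_obs();print(o["tool_pos"],o["tcp_rot"],o["contact_force"],o["finger_force"])
# column profiles across pedestal foot front-right / right side top edge
for q in ((30,-60),(50,-65),(70,-65),(80,-65)):
    u,v=P(c,np.r_[c0+R.T@np.array(q),12+20])[0].round().astype(int)
    print(q,u,v);print(a[v-10:v+16,u].mean(1).round().astype(int).tolist());print(b[v-10:v+16,u].mean(1).round().astype(int).tolist())
```

```text
[538.18075153   4.92295036  24.43048382] [ 3.13838914 -0.01297291 -2.92626673] [-14.99738265  -3.31984499   6.96976365] 29.987691342830658
(30, -60) 296 200
[128, 128, 126, 128, 125, 124, 144, 180, 193, 189, 152, 96, 96, 96, 96, 94, 83, 96, 122, 121, 120, 104, 72, 71, 77, 130]
[129, 128, 126, 129, 124, 149, 184, 195, 180, 135, 96, 96, 96, 96, 95, 83, 69, 96, 123, 121, 121, 104, 71, 71, 76, 130]
(50, -65) 302 198
[182, 195, 204, 188, 190, 191, 192, 193, 168, 106, 96, 95, 96, 96, 88, 84, 105, 121, 121, 111, 84, 69, 73, 104, 153, 175]
[190, 190, 191, 192, 193, 194, 193, 162, 98, 96, 96, 95, 97, 91, 74, 80, 106, 123, 122, 111, 84, 69, 72, 104, 154, 176]
(70, -65) 306 195
[182, 183, 180, 177, 178, 183, 189, 191, 185, 149, 95, 95, 96, 96, 93, 90, 105, 121, 121, 119, 100, 68, 70, 101, 151, 176]
[184, 184, 183, 179, 179, 187, 194, 189, 151, 95, 95, 95, 95, 94, 82, 79, 106, 122, 122, 120, 100, 68, 70, 101, 152, 179]
(80, -65) 309 194
[173, 178, 181, 182, 184, 182, 182, 183, 177, 158, 147, 143, 135, 152, 179, 173, 158, 121, 120, 105, 72, 70, 78, 137, 180, 179]
[175, 180, 182, 184, 185, 185, 181, 167, 149, 149, 149, 145, 137, 152, 197, 203, 159, 122, 121, 105, 72, 69, 77, 138, 181, 181]
```

The foot's top edge has risen about 1.1–1.3 px, roughly 3.7 mm. That agrees with the geometry (4.0 mm). The wedge is flat to 0.013 rad, gripped at 30 N and pressing on the plate, so I'm handing in.

```bash
python3 -c "
from plant import *
print(close_job())"
```

```text
the job is handed in; nothing more can be done
None
```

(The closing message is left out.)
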